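Stamp a painting with the seal held in the seal ruler's corner

ROBOT

A 7-joint arm with a two-finger parallel gripper is mounted at the origin on the work surface. World frame = base frame: x ahead of the robot, y to its left, z up, the work surface at z = 0. Lengths are in m, angles in rad, forces in N, time in s.
With the tool pointing down it reaches from about 0.425 to 0.925 m from the base axis. Payload 6.8 kg.
Tool frame: the origin (TCP) lies at the very end of the fingers, on their centre line; the grasp point (between the pads) lies 19 mm behind it; z points along the fingers, y is the line along which they close (so a half turn about z gives the same grasp; the last joint's range is limited). The gripper opens to 85 mm and grips with 20 to 120 N. Pads are 22 mm wide; open, the fingers measure 114 mm over their backs; the gripper's body (76 mm by 85 mm) begins 54 mm behind the grasp point. The pads swing forward as they close: fully open they stand 13 mm farther back than shut.
Start: joints at [-1.342, 0.477, 0.022, 1.555, -0.011, 1.109, -0.083], TCP at [0.223, 0.637, 0.231] pointing down, gripper open.
Joint ranges: [-2.96, 2.96], [-0.34, 2.1], [-1.41, 1.46], [0.24, 2.44], [-1.37, 4.51], [0.17, 1.92], [-2.96, 2.96]. Speed limits (rad/s): [2.39, 2.39, 3.14, 3.14, 3.14, 3.14, 3.14].

INTERFACE

Orientations are given as a unit quaternion [w, x, y, z].
In Python, from station import get_obs, read_camera, hand_in gives the robot as it stands.
- The arm moves only by the tool arm_command, never from a script. Its argument "commands" is one flat list of numbers, 7 for each row, row after row: the shift along the tool's x, y, z in m, then the turn, a rotation vector about the tool's x, y, z in degrees, then the opening, from 0 (shut) to 1 (fully open). In form: [tx, ty, tz, rx, ry, rz, fingers, tx, ty, tz, rx, ry, rz, fingers, ...]. A call has 1 to 8 rows; each row is the pose to reach, as a shift and turn from the pose commanded when the call began, along the tool's axes at that moment; what a row does not reach only later rows make up. A row lasts 1/10 s, in which the tool goes at most 50 mm and 8.59 degrees, less where a joint would pass 70% of its speed; a pose out of reach is approached as far as the arm can. A call with a gripper value outside its range is refused whole. The fingers move at their own pace and stop on an object; "force" is the grip in N (left out, the last holds). Time passes only in rows, so rows that repeat a pose let the fingers close. It gives the time, the measured TCP pose, the force, the opening and the grip force at its end, in the units of the state.
- get_obs(): the state, without advancing time (a new reading comes with each control period).
- read_camera(name): name is "scene" or "top" or "wrist"; returns a dict with "img" (384x512x3 uint8, red, green, blue), "camera_matrix" (3x3 intrinsics, pixels), "k1" (the pictures are not rectified: a ray, as slopes to the right and down, at radius r is drawn at 1 + k1 r^2 times it, then the intrinsics apply), "pose" (4x4, takes a point from camera to world coordinates). Camera axes: x right, y down, z forward; pixel columns grow to the right and rows downward; lengths in m; the calibration is good to about 2 mm. A picture is of the moment at which its call begins. There is no depth.
- hand_in(): hands the job in; it is judged then, once.
The state is a dict: "t": time; "q": joint angles; "joint_vel": joint speeds; "joint_torque": joint torques, N m; "eef_pos": TCP position; "tool_rot": TCP orientation; "contact_force": force on the tool from outside, world axes, zero at the start; "torque": the same for the moment, N m; "gripper_width": opening from 0.0 (shut) to 1.0 (fully open); "grasp_force": force on a finger pad.
Only numpy, scipy, OpenCV 4.12 (cv2) and the standard library are available. Lean on these libraries where they do the work, as an engineer would, in place of code of your own. Each camera call takes 0.05 s, during which the arm holds its last target. There are 200 camera calls.

TASK

Stamp the bamboo painting: lift the rectangular stone seal off the ink pad, keep it upright, and bring it into the inside corner of the L-shaped wooden seal ruler lying on the sheet, long side along the ruler's long arm and bevelled top edge turned away from the short arm. Press it into the corner just clear of the paper, so that the ink does not smear, until two of its sides lie flat against both arms, then push it straight down firmly onto the sheet. Finish while still gripping it there, pressed against both arms and down on the paper; leave the bowl, the round seal and the earphone case alone.

Things in the scene. Friction and masses are not known exactly. Their poses are not given: they have to be found in the camera images.
- seal_mid (a point): centre (half-way up) of the rectangular stone seal, a loose upright block 36 mm along its x, 24 mm along its y, 90 mm tall (z up), 0.14 to 0.28 kg. Its underside is inked. The top edge on its -x side has a 12 mm 45-degree bevel; up to 78 mm the sides are flat. It starts standing on the ink pad, turned less than 60 degrees from its orientation in the ruler
- seal_foot (a point): centre of the seal's underside, 45 mm below seal_mid; same axes
- seal_bevel (a point): centre of the seal's -x side (the 24 mm wide side below the bevel), half-way up, 18 mm from seal_mid; same axes
- inkpad: black tray 100 x 80 mm with a firm red pad whose top is 12 mm above the tray's underside (the origin, centred); fixed. The seal starts on the pad
- sheet: sheet of paper with a painted bamboo, 360 mm along its x, 250 mm along its y, 1 mm thick, flat on the felt and fixed; origin at the centre of its underside, so the paper's surface is 1 mm higher
- ruler_corner (a point): inside corner of the L-shaped wooden seal ruler (fixed, 15 mm tall), at the paper's surface, z up. The seal belongs at negative x and negative y of this point: seated, its x and y axes are parallel to these and seal_foot is at x -18, y -12 mm. A fixed steel paperweight 30 x 160 mm, 18 mm tall, lies along the outer face of each arm; above and inside the corner there is free space
- long_arm: the ruler's long arm, 18 mm wide; origin and axes are those of ruler_corner; its inner face is the plane y = 0, running 100 mm to -x
- short_arm: the ruler's short arm, 18 mm wide; origin and axes are those of ruler_corner; its inner face is the plane x = 0, running 70 mm to -y
- bowl: bystander: clear plastic bowl, 116 mm across, 52 mm tall, loose; origin at the centre of its underside
- round_seal: bystander: round stone seal, 30 mm across, 62 mm tall, standing loose; origin at the centre of its underside
- case: bystander: earphone case 62 x 47 x 24 mm, loose; origin at the centre of its underside

How it is judged:
By the outcome, as a careful person would: the job done as asked, in the order asked, and still so for the second after the job is handed in, while the arm keeps its last pose, push and grip.
It also fails if it takes over 43 s, if anything falls off the work surface, if the arm or the gripper's body presses on something with over 40 N, if the wrist force passes 120 N, or if a joint passes its speed limit or range.

## Working session

There is one attempt and no reset: what is moved stays moved. The work goes in short steps, Python scripts to look and compute and a tool call to move; the robot and the scene stay as the last step left them, time stands still between calls to the robot, and variables do not carry over. Pictures are saved under pics/ and viewed, at most 10 in all, crops included, and the job is handed in when it is done.

Besides the shell and the picture viewer there is one more tool, called after "Call:" as name(argument=value, ...) on one line, values as JSON. arm_command: Moves the arm, as the interface text tells. Its arguments: {"type":"object","properties":{"commands":{"type":"array","items":{"type":"number"}},"force":{"type":"number"}},"required":["commands"]}

```bash
mkdir -p pics
python3 - <<'E'
from station import *
import cv2,numpy as np
np.set_printoptions(precision=4,suppress=True)
o=get_obs();print(o)
for n in("top","scene","wrist"):
    c=read_camera(n);cv2.imwrite(f"pics/{n}0.png",c["img"][:,:,::-1]);print(n,c["camera_matrix"],c["k1"],c["pose"])
    np.savez(f"{n}0.npz",**c)
E
```

```text
{'t': 0.0, 'q': array([-1.3421,  0.4778,  0.0224,  1.5564, -0.0115,  1.1093, -0.0831]), 'joint_vel': array([-0.0019,  0.0012, -0.0001,  0.0008, -0.0006, -0.0004,  0.0002]), 'joint_torque': array([ -0.0007, -59.6446,   1.6074, -28.1199,   0.0124,   0.0096,
         0.    ]), 'eef_pos': array([0.2229, 0.6365, 0.2303]), 'tool_rot': array([-0.0001,  0.1676,  0.9859, -0.0009]), 'contact_force': array([-0.244 , -0.9211, -0.1327]), 'torque': array([ 0.0287, -0.0439,  0.0119]), 'grasp_force': 0.0, 'gripper_width': 1.0015201497591963}
top [[392.103    0.     259.3952]
 [  0.     392.103  189.06  ]
 [  0.       0.       1.    ]] -0.07291307332147018 [[-0.0013 -0.9804  0.197   0.32  ]
 [-1.      0.0009 -0.0022 -0.0064]
 [ 0.002  -0.197  -0.9804  1.0829]
 [ 0.      0.      0.      1.    ]]
scene [[373.0684   0.     254.1059]
 [  0.     373.0684 193.5858]
 [  0.       0.       1.    ]] -0.10953804726026083 [[-0.8444  0.3342 -0.4187  0.9387]
 [ 0.5357  0.5354 -0.6529  0.6165]
 [ 0.006  -0.7756 -0.6312  0.6845]
 [ 0.      0.      0.      1.    ]]
wrist [[336.2488   0.     251.4836]
 [  0.     336.2488 188.7111]
 [  0.       0.       1.    ]] -0.07608998112114104 [[ 0.3304  0.898   0.2905  0.1478]
 [ 0.9438 -0.3138 -0.1033  0.6633]
 [-0.0016  0.3083 -0.9513  0.373 ]
 [ 0.      0.      0.      1.    ]]
```

View pics/top0.png

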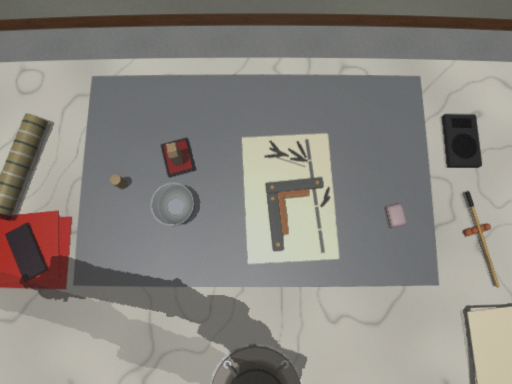

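View pics/scene0.png

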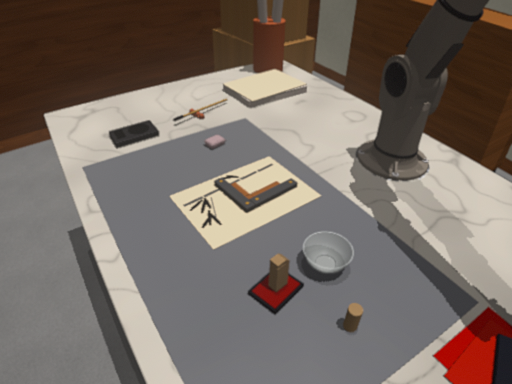

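The top view shows the pad with the seal at about (178,155), the ruler's inside corner at about (281,193) and the bowl at (173,204). The scene view shows the seal at (279,272). I'll enlarge both.

Run:
```python
import cv2,numpy as np
def crop(n,x,y,w,h,s):
    im=np.load(f"{n}0.npz")["img"][y:y+h,x:x+w,::-1]
    return cv2.resize(im,(w*s,h*s),interpolation=cv2.INTER_CUBIC)
a=crop("top",155,130,50,50,8);b=crop("top",255,165,80,100,5)[:,:400]
c=crop("scene",240,240,80,80,5);d=crop("scene",205,155,100,60,4)
def pad(i):return cv2.copyMakeBorder(i,0,max(0,0),0,0,0)
can=np.zeros((600,800,3),np.uint8)
can[:400,:400]=a; can[:500,400:]=b
cv2.imwrite("pics/c1.png",can)
can=np.zeros((600,800,3),np.uint8)
can[:400,:400]=c; can[:240,400:]=d
w=cv2.resize(np.load("wrist0.npz")["img"][:,:,::-1],(400,300));can[300:,400:]=w
cv2.imwrite("pics/c2.png",can)
```

```text
(no output)
```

View pics/c1.png

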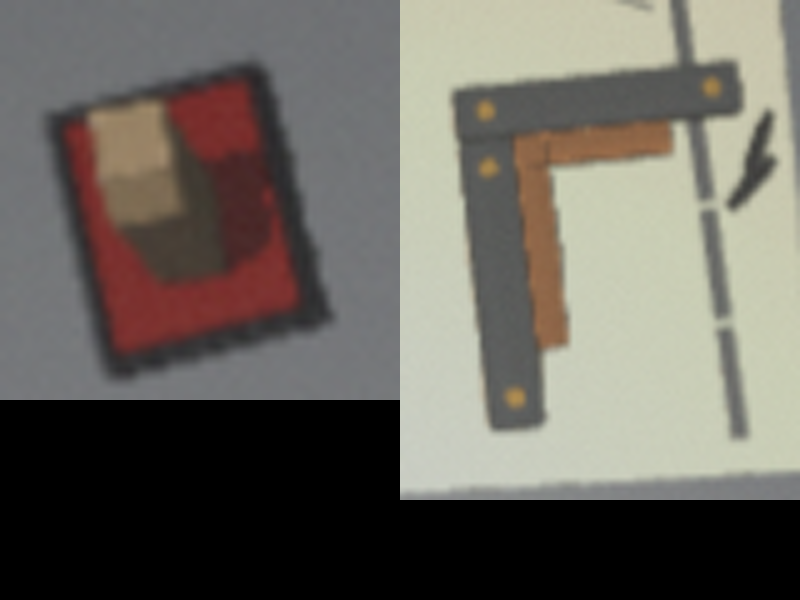

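View pics/c2.png

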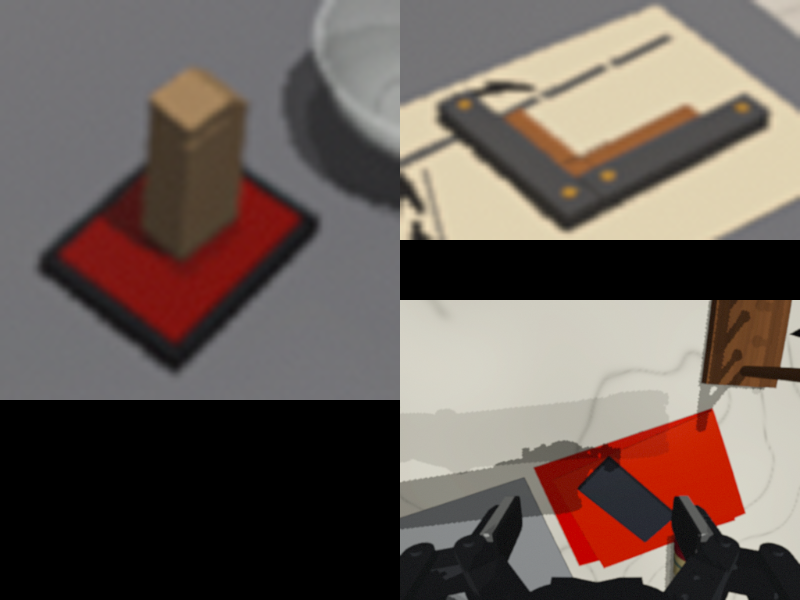

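The crops show the flat top of the seal, about 24 × 24 mm, in the upper part of its outline. The bevel is on the side toward the robot, so the seal's yaw is only about 9°. The ruler's corner faces lower right with a yaw of about 6°. These pixels give rough positions, enough to bring the wrist camera in close.

```bash
cat > h.py <<'E'
import numpy as np,cv2
np.set_printoptions(precision=4,suppress=True)
from scipy.spatial.transform import Rotation as R
def dist(c): return np.array([float(c["k1"]),0,0,0,0])
def ray(c,uv,z):
    uv=np.float64(uv).reshape(-1,1,2)
    n=cv2.undistortPoints(uv,c["camera_matrix"],dist(c)).reshape(-1,2)
    T=c["pose"];d=np.c_[n,np.ones(len(n))]@T[:3,:3].T
    return T[:3,3]+d*((z-T[2,3])/d[:,2])[:,None]
def proj(c,P):
    Ti=np.linalg.inv(c["pose"])
    return cv2.projectPoints(np.float64(P).reshape(-1,1,3),cv2.Rodrigues(Ti[:3,:3])[0],Ti[:3,3],c["camera_matrix"],dist(c))[0].reshape(-1,2)
def tool(o): return R.from_quat(np.roll(o["tool_rot"],-1))
E
python3 - <<'E'
from h import *
t=dict(np.load("top0.npz"))
a=np.array([[88,108],[163,100],[178,175],[100,178]])/8+[155,130]
print(ray(t,a,.102))
b=np.array([[553,166],[672,152],[569,346],[516,135]])-[400,0]
b=b/5+[255,165]
print(ray(t,b,.016))
print("bowl",ray(t,[[173,204]],.05),"case,round",ray(t,[[397,215],[117,181]],.03))
p=np.array([[52,112],[258,62],[330,320],[112,375]])/8+[155,130];print(ray(t,p,.01))
E
```

```text
[[0.6393 0.2363 0.102 ]
 [0.6419 0.2117 0.102 ]
 [0.6163 0.2056 0.102 ]
 [0.6154 0.2312 0.102 ]]
[[ 0.5085 -0.0813  0.016 ]
 [ 0.5163 -0.1474  0.016 ]
 [ 0.4092 -0.0886  0.016 ]
 [ 0.526  -0.061   0.016 ]]
bowl [[0.487  0.2224 0.05  ]] case,round [[ 0.459  -0.3845  0.03  ]
 [ 0.5547  0.3864  0.03  ]]
[[0.6678 0.2721 0.01  ]
 [0.6863 0.1984 0.01  ]
 [0.5906 0.1693 0.01  ]
 [0.5708 0.2458 0.01  ]]
```

Call:
arm_command(commands=[-0.05,-0.03,-0.02,0,0,-8,1,-0.1,-0.06,-0.02,0,0,-16,1,-0.14,-0.08,-0.02,0,0,-24,1,-0.18,-0.104,-0.02,0,0,-29,1,-0.22,-0.127,-0.02,0,0,-29,1,-0.26,-0.15,-0.02,0,0,-29,1,-0.3,-0.173,-0.02,0,0,-29,1,-0.34,-0.197,-0.02,0,0,-29,1], force=100)

```text
t: 0.95
eef_pos: [0.48, 0.3366, 0.2512]
tool_rot: [-0.0, -0.084, 0.996, -0.0]
contact_force: [1.1, 0.5, 0.1]
gripper_width: 1.0
grasp_force: 0.0
```

Run:
```python
from h import *
from station import *
o=get_obs();r=tool(o);print(o["t"],o["q"],o["eef_pos"],r.as_matrix())
print(r.inv().apply(np.array([.585,.215,.25])-o["eef_pos"]))
```

```text
0.95 [-0.7576  0.3127  0.0497  1.7545 -0.0172  1.075   1.0373] [0.48   0.3366 0.2512] [[-0.9858 -0.1679 -0.    ]
 [-0.1679  0.9858 -0.0002]
 [ 0.0001 -0.0002 -1.    ]]
[-0.0831 -0.1375  0.0013]
```

Call:
arm_command(commands=[-0.02,-0.034,0,0,0,0,1,-0.04,-0.068,0,0,0,0,1,-0.062,-0.102,0,0,0,0,1,-0.083,-0.138,0,0,0,0,1,-0.083,-0.138,0,0,0,0,1,-0.083,-0.138,0,0,0,0,1])

```text
t: 1.55
eef_pos: [0.5843, 0.2155, 0.2509]
tool_rot: [-0.0, -0.083, 0.997, -0.0]
contact_force: [-0.5, 1.5, -0.0]
gripper_width: 1.001
grasp_force: 0.0
```

Run:
```python
from h import *
from station import *
c=read_camera("wrist");np.savez("w1.npz",**c)
o=get_obs();print(o["eef_pos"],c["pose"])
cv2.imwrite("pics/w1.png",cv2.resize(c["img"][:,:,::-1],(800,600),interpolation=cv2.INTER_CUBIC))
```

```text
[0.5834 0.2171 0.2509] [[-0.1659  0.9384  0.3033  0.5058]
 [ 0.9861  0.1579  0.0507  0.2028]
 [-0.0003  0.3075 -0.9516  0.3935]
 [ 0.      0.      0.      1.    ]]
```

View pics/w1.png

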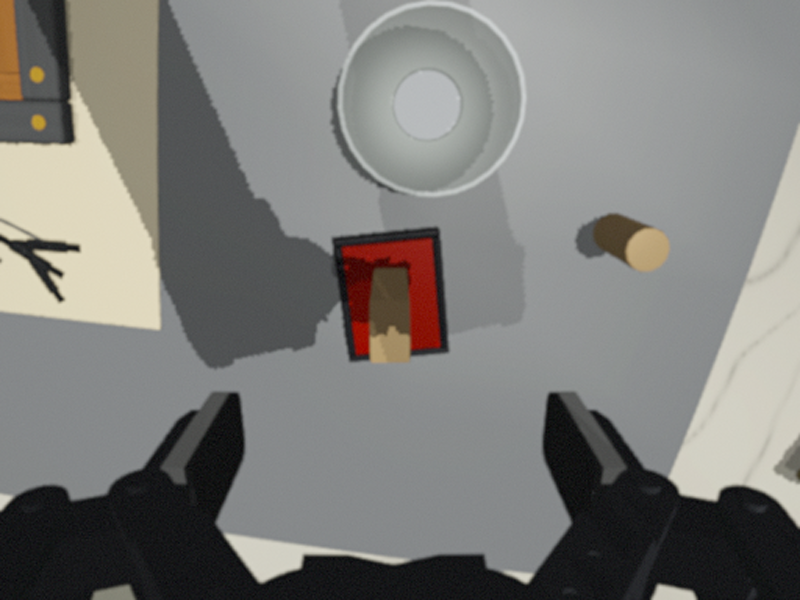

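The wrist view shows the seal's top at about (390,345), the pad outline between (335,240) and (447,357), and the bowl at (430,100). I'll crop this for sub-pixel corners.

Run:
```python
from h import *
c=np.load("w1.npz");im=c["img"][143:238,207:297,::-1]
im=np.clip(im.astype(float)*1.3,0,255).astype(np.uint8)
im=cv2.resize(im,None,fx=6,fy=6,interpolation=cv2.INTER_CUBIC)
for k in range(0,540,60): cv2.putText(im,str(k),(k,8),0,.3,(255,255,0))
for k in range(0,570,60): cv2.putText(im,str(k),(0,k),0,.3,(255,255,0))
cv2.imwrite("pics/w1c.png",im)
```

```text
(no output)
```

View pics/w1c.png

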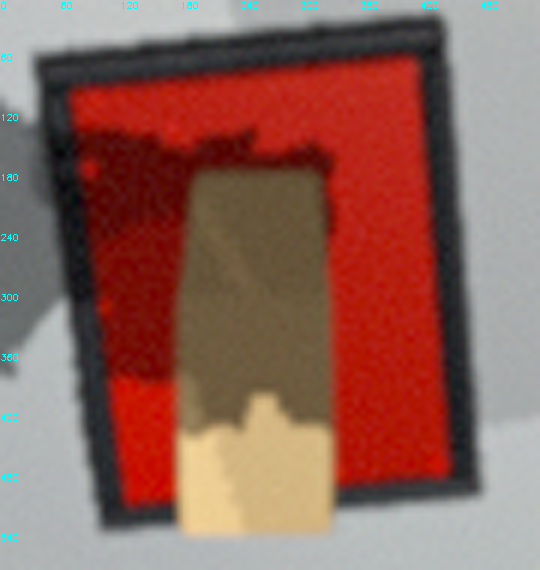

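The crop shows the seal's foot edge from (193,172) to (322,170) and the far top edge from (180,534) to (331,532). The pad tray's corners are at (37,57), (442,18), (480,490) and (103,527). I'll fit the poses to these.

Run:
```python
from h import *
from station import get_obs
from scipy.optimize import least_squares
c=dict(np.load("w1.npz"))
uv=np.array([[193,172],[322,170],[180,534],[331,532]])/6+[207,143]
P=np.array([[-18,12,0],[-18,-12,0],[18,12,90],[18,-12,90]])/1e3
# image right = tool y = +world y : left is -y
P[:,1]*=-1
def f(p,hfix=None):
    X=R.from_euler('z',p[2]).apply(P)+[p[0],p[1],p[3]]
    return (proj(c,X)-uv).ravel()
s=least_squares(f,[.622,.22,.17,.012]);print("free z",s.x,np.degrees(s.x[2]),s.fun)
g=lambda p:f(np.r_[p,.014]);s=least_squares(g,[.622,.22,.17]);print("z=.014",s.x,np.degrees(s.x[2]),s.fun)
pu=np.array([[37,57],[442,18],[480,490],[103,527]])/6+[207,143]
for z in(.008,.012): 
    q=ray(c,pu,z);print(q[:,:2],[np.linalg.norm(q[i]-q[(i+1)%4]) for i in range(4)])
o=get_obs();r=tool(o);print(o["eef_pos"],r.as_matrix())
# ruler corner in this view? distances
print(proj(c,[[.508,-.081,.002]]))
```

```text
free z [0.625  0.2209 0.1722 0.0096] 9.867601530961876 [ 0.5095 -0.2309 -0.6591 -0.006   0.1397 -0.0099 -0.0179  0.2029]
z=.014 [0.6233 0.2206 0.1724] 9.876503575775013 [ 0.3859 -0.6547 -0.5387 -0.4344 -0.0444  0.3635  0.1682  0.571 ]
[[0.5923 0.1719]
 [0.5717 0.2481]
 [0.6679 0.275 ]
 [0.6893 0.1987]] [np.float64(0.07889331040429474), np.float64(0.09982626490350957), np.float64(0.0792091098508169), np.float64(0.10059704612269328)]
[[0.5914 0.1722]
 [0.5711 0.2476]
 [0.6662 0.2742]
 [0.6874 0.1987]] [np.float64(0.07807462370992604), np.float64(0.09879035407144773), np.float64(0.07838714606231148), np.float64(0.09955313678828469)]
[0.5834 0.2171 0.2509] [[-0.9857 -0.1685 -0.001 ]
 [-0.1685  0.9857  0.0002]
 [ 0.001   0.0004 -1.    ]]
[[ 5.2558 45.3017]]
```

Call:
arm_command(commands=[-0.02,-0.0015,0,0,0,0,1,-0.0405,-0.003,0.01,0,0,0,1,-0.0405,-0.003,0.05,0,0,0,1,-0.0405,-0.003,0.09,0,0,0,1,-0.0405,-0.003,0.13,0,0,0,1,-0.0405,-0.003,0.165,0,0,0,1,-0.0405,-0.003,0.195,0,0,0,1,-0.0405,-0.003,0.208,0,0,0,1])

```text
t: 2.4
eef_pos: [0.6212, 0.2221, 0.04]
tool_rot: [-0.003, -0.086, 0.996, -0.0]
contact_force: [-0.7, 0.3, -0.2]
gripper_width: 0.999
grasp_force: 0.0
```

Call:
arm_command(commands=[0,0,0,0,0,0,1,0,0,0,0,0,0,0.6,0,0,0,0,0,0,0.4,0,0,0,0,0,0,0.3,0,0,0,0,0,0,0.25,0,0,0,0,0,0,0.2,0,0,0,0,0,0,0.1,0,0,0,0,0,0,0], force=100)

```text
t: 3.2
eef_pos: [0.6251, 0.2209, 0.0445]
tool_rot: [0.001, -0.084, 0.996, 0.0]
contact_force: [-0.5, -0.5, 5.3]
gripper_width: 0.266
grasp_force: 93.7
```

Call:
arm_command(commands=[0,0,0,0,0,0,0,0,0,0,0,0,0,0,0,0,0,0,0,0,0,0,0,0,0,0,0,0])

```text
t: 3.6
eef_pos: [0.6251, 0.2209, 0.0445]
tool_rot: [0.001, -0.084, 0.996, 0.0]
contact_force: [-0.5, 0.3, 5.5]
gripper_width: 0.267
grasp_force: 93.7
```

Call:
arm_command(commands=[0,0,-0.005,0,0,0,0,0,0,-0.02,0,0,0,0,0,0,-0.05,0,0,0,0,0,0,-0.085,0,0,0,0,0,0,-0.12,0,0,0,0,0.005,-0.008,-0.155,0,0,0,0,0.014,-0.024,-0.185,0,0,0,0,0.026,-0.045,-0.2,0,0,0,0])

```text
t: 4.4
eef_pos: [0.6072, 0.1728, 0.2474]
tool_rot: [0.002, -0.085, 0.996, 0.001]
contact_force: [0.7, 0.3, -2.9]
gripper_width: 0.268
grasp_force: 93.4
```

Call:
arm_command(commands=[0.015,-0.026,0,0,0,0,0,0.032,-0.055,0,0,0,0,0,0.05,-0.087,0,0,0,0,0,0.068,-0.118,0,0,0,0,0,0.086,-0.149,0,0,0,0,0,0.102,-0.177,0,0,0,0,0,0.116,-0.201,0,0,0,0,0,0.128,-0.222,0,0,0,0,0])

```text
t: 5.2
eef_pos: [0.5165, -0.0703, 0.2442]
tool_rot: [0.0, -0.084, 0.996, 0.0]
contact_force: [0.0, 0.3, -2.2]
gripper_width: 0.269
grasp_force: 93.4
```

Call:
arm_command(commands=[0.007,-0.012,0,0,0,1,0,0.011,-0.019,0,0,0,3,0,0.011,-0.019,0,0,0,3,0,0.011,-0.019,0,0,0,3,0,0.011,-0.019,0,0,0,3,0])

```text
t: 5.7
eef_pos: [0.5104, -0.0876, 0.2433]
tool_rot: [0.0, -0.06, 0.998, 0.0]
contact_force: [-0.8, 1.2, -1.8]
gripper_width: 0.269
grasp_force: 93.4
```

Run:
```python
from h import *
from station import *
c=read_camera("wrist");np.savez("w2.npz",**c)
o=get_obs();print(o["t"],o["q"],o["eef_pos"],tool(o).as_matrix(),o["contact_force"],o["grasp_force"],o["gripper_width"]);
print(proj(c,[[.508,-.081,.016]]))
cv2.imwrite("pics/w2.png",cv2.resize(c["img"][:,:,::-1],(800,600),interpolation=cv2.INTER_CUBIC))
```

```text
5.75 [-0.1619  0.2047  0.2458  1.9276 -0.0586  1.0162  1.7997] [ 0.5103 -0.0878  0.2432] [[-0.9929 -0.1188 -0.0001]
 [-0.1188  0.9929  0.0003]
 [ 0.      0.0003 -1.    ]] [ 0.3245 -0.0807 -2.4475] 93.39240431785583 0.267935718353503
[[257.1822 153.1808]]
```

View pics/w2.png

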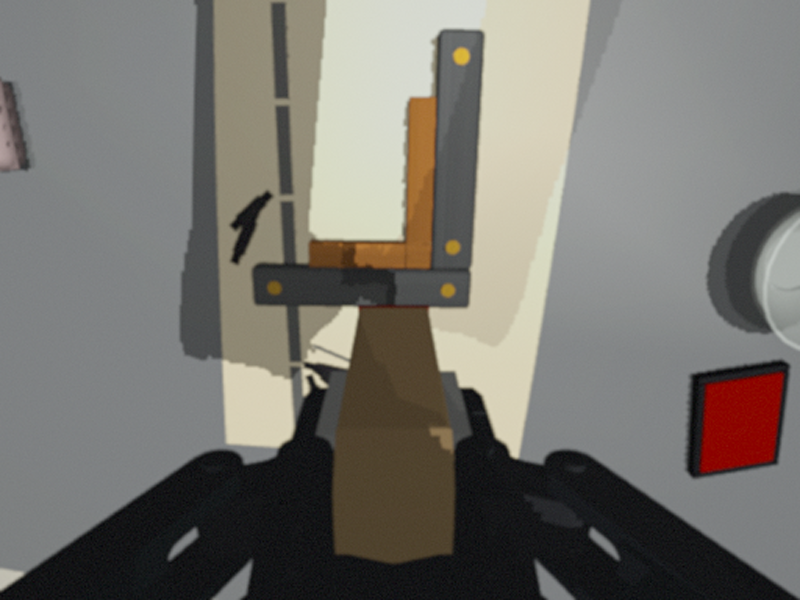

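The view shows the held seal with its red foot edge at (360–428, 306). The ruler's inside corner is at about (405,241), with the long arm going up and the short arm to the left. I'll crop for a precise fit.

Run:
```python
from h import *
c=np.load("w2.npz");im=c["img"][60:205,190:310,::-1]
im=np.clip(im.astype(float)*1.2,0,255).astype(np.uint8)
im=cv2.resize(im,None,fx=4,fy=4,interpolation=cv2.INTER_CUBIC)
for k in range(0,480,60): cv2.putText(im,str(k),(k,8),0,.3,(255,0,0))
for k in range(60,580,60): cv2.putText(im,str(k),(0,k),0,.3,(255,0,0))
cv2.imwrite("pics/w2c.png",im)
```

```text
(no output)
```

View pics/w2c.png

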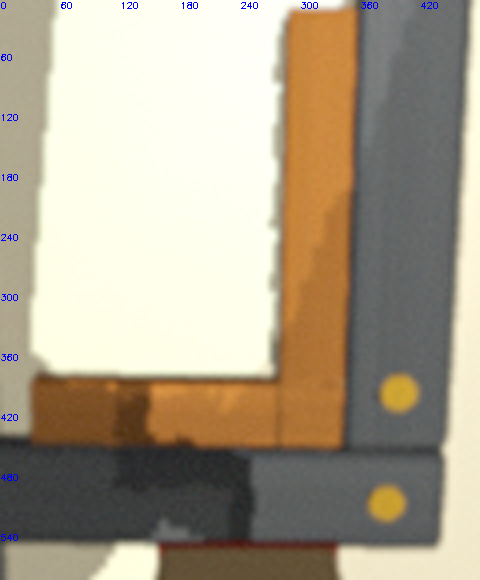

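The crop shows the wood-top corners: long arm end (287,12) and (357,8), inside corner (278,380), short arm end (33,380) and (30,445), outer corner (343,448). The seal foot edge runs from (160,544) to (337,544).

Run:
```python
from h import *
from scipy.optimize import least_squares
from station import get_obs
c=dict(np.load("w2.npz"))
uv=np.array([[287,12],[357,8],[278,380],[33,380],[30,445],[343,448]])/4+[190,60]
P=np.array([[-100,0,0],[-100,18,0],[0,0,0],[0,-70,0],[18,-70,0],[18,18,0]])/1e3
f=lambda p:(proj(c,R.from_euler('z',p[2]).apply(P)+[p[0],p[1],p[3]])-uv).ravel()
s=least_squares(f,[.508,-.081,.1,.016],loss='soft_l1');print("free",s.x,np.degrees(s.x[2]),f(s.x).round(2))
for z in(.016,.018):
    s=least_squares(lambda p:f(np.r_[p,z]),[.508,-.081,.1],loss='soft_l1');print(z,s.x,np.degrees(s.x[2]),f(np.r_[s.x,z]).round(2))
o=get_obs();t=tool(o)
for zf in(.030,.033,.036):
    q=ray(c,np.array([[160,544],[337,544]])/4+[190,60],o["eef_pos"][2]-zf)
    print(zf,t.inv().apply(q-o["eef_pos"]),np.linalg.norm(q[1]-q[0]))
```

```text
free [ 0.5109 -0.0775  0.1063  0.0155] 6.092957744679797 [ 0.07 -0.83 -0.17  0.46  0.42  1.   -0.6   0.27  0.7  -0.49 -0.36 -0.31]
0.016 [ 0.5109 -0.0775  0.1063] 6.092638774316715 [ 0.08 -0.92 -0.14  0.37  0.43  1.03 -0.67  0.31  0.63 -0.44 -0.33 -0.26]
0.018 [ 0.5106 -0.0776  0.1063] 6.088903650444101 [ 0.14 -1.3   0.01 -0.    0.47  1.18 -0.96  0.45  0.34 -0.22 -0.22 -0.03]
0.03 [[ 0.0194 -0.0111  0.03  ]
 [ 0.0194  0.013   0.03  ]] 0.024050727112475953
0.033 [[ 0.0184 -0.0113  0.033 ]
 [ 0.0184  0.0132  0.033 ]] 0.024468822082918538
0.036 [[ 0.0174 -0.0115  0.036 ]
 [ 0.0174  0.0134  0.036 ]] 0.0248869170533611
```

Call:
arm_command(commands=[0.008,-0.004,0,0,0,0.7,0,0.018,-0.008,0.01,0,0,0.7,0,0.0236,-0.0106,0.04,0,0,0.7,0,0.0236,-0.0106,0.08,0,0,0.7,0,0.0236,-0.0106,0.12,0,0,0.7,0,0.0236,-0.0106,0.15,0,0,0.7,0,0.0236,-0.0106,0.17,0,0,0.7,0,0.0236,-0.0106,0.183,0,0,0.7,0])

```text
t: 6.55
eef_pos: [0.4857, -0.1027, 0.0583]
tool_rot: [-0.002, -0.052, 0.999, 0.0]
contact_force: [-0.6, 0.4, -2.4]
gripper_width: 0.271
grasp_force: 93.3
```

Call:
arm_command(commands=[0,0,0,0,0,0,0,0,0,0.005,0,0,0,0,0,0,0.011,0,0,0,0,0,0,0.017,0,0,0,0,0,0,0.021,0,0,0,0,0,0,0.0235,0,0,0,0,0,0,0.0235,0,0,0,0,0,0,0.0235,0,0,0,0])

```text
t: 7.35
eef_pos: [0.4878, -0.1024, 0.0369]
tool_rot: [0.0, -0.052, 0.999, -0.0]
contact_force: [1.2, 0.9, -2.6]
gripper_width: 0.269
grasp_force: 93.3
```

Run:
```python
from h import *
from station import *
c=read_camera("wrist");np.savez("w3.npz",**c)
o=get_obs();print(o["t"],o["eef_pos"],tool(o).as_matrix(),o["contact_force"],o["torque"],o["grasp_force"],o["gripper_width"]);
im=cv2.resize(c["img"][100:300,150:400,::-1],None,fx=3,fy=3,interpolation=cv2.INTER_CUBIC)
cv2.imwrite("pics/w3.png",im)
```

```text
7.4 [ 0.4878 -0.1024  0.0369] [[-0.9945 -0.1045  0.0003]
 [-0.1045  0.9945 -0.    ]
 [-0.0003 -0.     -1.    ]] [-0.5664  0.4528 -2.2314] [0.0244 0.0233 0.0337] 93.27689409255981 0.268810299260767
```

View pics/w3.png

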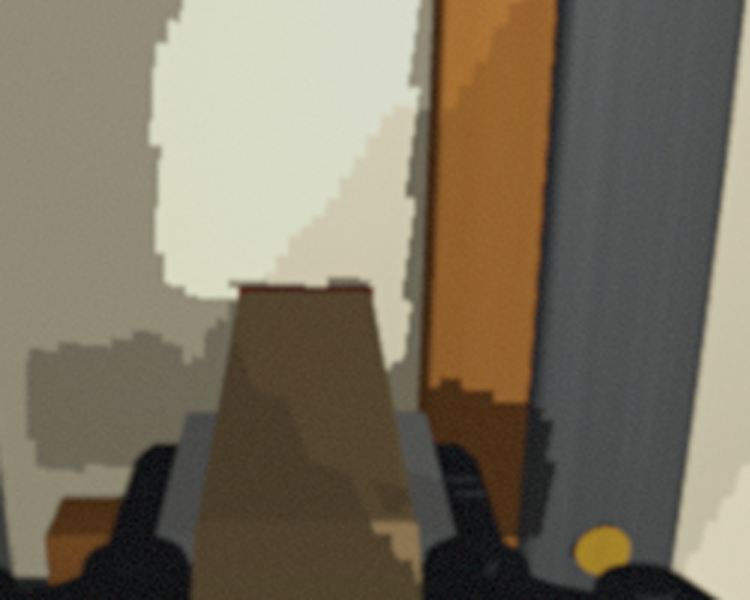

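The close view shows the foot's red edge at (240–372, 290), just above the paper and parallel to the long arm, with a gap of about 9 mm to the arm's face. I'll approach the long arm gently.

Call:
arm_command(commands=[0,0.002,0.0005,0,0,0,0,0,0.004,0.001,0,0,0,0,0,0.0055,0.0015,0,0,0,0,0,0.0065,0.0015,0,0,0,0,0,0.007,0.0015,0,0,0,0,0,0.0075,0.0015,0,0,0,0,0,0.008,0.0015,0,0,0,0])

```text
t: 8.1
eef_pos: [0.4869, -0.0944, 0.0353]
tool_rot: [0.0, -0.052, 0.999, -0.0]
contact_force: [1.0, 0.2, -2.9]
gripper_width: 0.269
grasp_force: 93.3
```

Call:
arm_command(commands=[0,0.0004,0,0,0,0,0,0,0.0008,0,0,0,0,0,0,0.0012,0,0,0,0,0,0,0.0012,0,0,0,0,0])

```text
t: 8.5
eef_pos: [0.4867, -0.0933, 0.0353]
tool_rot: [-0.0, -0.052, 0.999, -0.0]
contact_force: [0.4, -0.2, -1.7]
gripper_width: 0.269
grasp_force: 93.2
```

Call:
arm_command(commands=[0,0.0004,0,0,0,0,0,0,0.0008,0,0,0,0,0,0,0.0008,0,0,0,0,0])

```text
t: 8.8
eef_pos: [0.4867, -0.0932, 0.0353]
tool_rot: [0.0, -0.052, 0.999, -0.0]
contact_force: [0.8, -3.8, -3.3]
gripper_width: 0.271
grasp_force: 93.1
```

Call:
arm_command(commands=[0,0.0004,0,0,0,0,0,0,0.0008,0,0,0,0,0,0,0.0008,0,0,0,0,0])

```text
t: 9.1
eef_pos: [0.4867, -0.0931, 0.0353]
tool_rot: [0.0, -0.052, 0.999, -0.001]
contact_force: [0.4, -5.9, -4.9]
gripper_width: 0.269
grasp_force: 93.1
```

Contact with the long arm at about 6 N. Next I'll slide toward the short arm.

Call:
arm_command(commands=[-0.0015,0,0,0,0,0,0,-0.003,0,0,0,0,0,0,-0.0045,0,0,0,0,0,0,-0.006,0,0,0,0,0,0,-0.0068,0,0,0,0,0,0,-0.0074,0,0,0,0,0,0,-0.0074,0,0,0,0,0,0])

```text
t: 9.8
eef_pos: [0.4923, -0.0925, 0.0349]
tool_rot: [-0.001, -0.052, 0.999, -0.001]
contact_force: [-2.2, -7.8, -2.2]
gripper_width: 0.267
grasp_force: 93.2
```

Call:
arm_command(commands=[-0.0005,0,0,0,0,0,0,-0.001,0,0,0,0,0,0,-0.0015,0,0,0,0,0,0,-0.0015,0,0,0,0,0,0])

```text
t: 10.2
eef_pos: [0.4937, -0.0923, 0.0349]
tool_rot: [-0.001, -0.052, 0.999, -0.001]
contact_force: [-2.6, -6.5, -2.6]
gripper_width: 0.267
grasp_force: 93.2
```

Call:
arm_command(commands=[-0.0005,0,0,0,0,0,0,-0.001,0,0,0,0,0,0,-0.0015,0,0,0,0,0,0,-0.0015,0,0,0,0,0,0])

```text
t: 10.6
eef_pos: [0.4953, -0.0922, 0.0349]
tool_rot: [-0.001, -0.052, 0.999, -0.001]
contact_force: [-2.2, -7.3, -2.7]
gripper_width: 0.268
grasp_force: 93.2
```

Call:
arm_command(commands=[-0.0005,0,0,0,0,0,0,-0.001,0,0,0,0,0,0,-0.001,0,0,0,0,0,0])

```text
t: 10.9
eef_pos: [0.4958, -0.0922, 0.0349]
tool_rot: [-0.002, -0.052, 0.999, -0.001]
contact_force: [-4.0, -7.2, -1.0]
gripper_width: 0.267
grasp_force: 93.3
```

Call:
arm_command(commands=[-0.0005,0.0003,0,0,0,0,0,-0.001,0.0006,0,0,0,0,0,-0.0015,0.0006,0,0,0,0,0,-0.0015,0.0006,0,0,0,0,0])

```text
t: 11.3
eef_pos: [0.496, -0.0921, 0.0348]
tool_rot: [-0.003, -0.051, 0.999, -0.001]
contact_force: [-6.9, -9.2, 3.0]
gripper_width: 0.272
grasp_force: 93.8
```

Run:
```python
from h import *
from station import *
o=get_obs();print(o["t"],o["eef_pos"],tool(o).as_matrix(),o["contact_force"],o["torque"],o["grasp_force"],o["gripper_width"]);
```

```text
11.3 [ 0.496  -0.0921  0.0348] [[-0.9947 -0.1024 -0.0058]
 [-0.1024  0.9947 -0.0018]
 [ 0.006  -0.0012 -1.    ]] [-6.8886 -9.1541  3.0254] [-1.9767  1.5127  0.1006] 93.84478569030762 0.27165564759408684
```

Call:
arm_command(commands=[0,0,0,-0.1,-0.3,0,0,0,0,0,-0.2,-0.6,0,0,0,0,0,-0.2,-0.6,0,0,0,0,0,-0.2,-0.6,0,0])

```text
t: 11.7
eef_pos: [0.4958, -0.0922, 0.0347]
tool_rot: [0.002, -0.051, 0.999, 0.001]
contact_force: [-7.2, -8.5, 2.0]
gripper_width: 0.271
grasp_force: 94.0
```

Run:
```python
from h import *
from station import *
o=get_obs();print(o["t"],o["eef_pos"],tool(o).as_matrix(),o["contact_force"],o["torque"],o["grasp_force"],o["gripper_width"]);
```

```text
11.7 [ 0.4958 -0.0922  0.0347] [[-0.9947 -0.1024  0.004 ]
 [-0.1023  0.9947  0.0027]
 [-0.0042  0.0023 -1.    ]] [-7.1703 -8.5456  2.0355] [-2.1673  1.6134  0.0891] 93.95262479782104 0.27082497898728314
```

Call:
arm_command(commands=[0,0,0,0.15,0.23,0,0,0,0,0,0.15,0.23,0,0,0,0,0.0005,0.15,0.23,0,0,0,0,0.001,0.15,0.23,0,0,0,0,0.001,0.15,0.23,0,0])

```text
t: 12.2
eef_pos: [0.4958, -0.0922, 0.0339]
tool_rot: [0.0, -0.051, 0.999, -0.0]
contact_force: [-8.0, -8.4, 4.7]
gripper_width: 0.267
grasp_force: 94.2
```

Call:
arm_command(commands=[0,0,0.0005,0,0,0,0,0,0,0.001,0,0,0,0,0,0,0.001,0,0,0,0])

```text
t: 12.5
eef_pos: [0.4959, -0.0921, 0.0335]
tool_rot: [0.0, -0.051, 0.999, 0.0]
contact_force: [-8.4, -8.3, 11.7]
gripper_width: 0.27
grasp_force: 95.5
```

Call:
arm_command(commands=[0,0,0.0005,0,0,0,0,0,0,0.001,0,0,0,0,0,0,0.0015,0,0,0,0,0,0,0.0015,0,0,0,0,0,0,0.0015,0,0,0,0])

```text
t: 13.0
eef_pos: [0.4959, -0.0922, 0.0334]
tool_rot: [0.0, -0.051, 0.999, 0.0]
contact_force: [-14.9, -6.8, 32.6]
gripper_width: 0.269
grasp_force: 98.0
```

Run:
```python
from h import *
from station import *
o=get_obs();print(o["t"],o["eef_pos"],tool(o).as_matrix(),o["contact_force"],o["torque"],o["grasp_force"],o["gripper_width"]);
```

```text
13.0 [ 0.4959 -0.0922  0.0334] [[-0.9948 -0.1018  0.0006]
 [-0.1018  0.9948  0.0006]
 [-0.0006  0.0006 -1.    ]] [-14.8932  -6.7667  32.5584] [-1.6652  3.4388  0.1255] 98.0171799659729 0.26886518580346436
```

Run:
```python
from h import *
from station import *
c=read_camera("wrist");s=read_camera("scene");o=get_obs();print(o["t"],o["eef_pos"],o["contact_force"],o["grasp_force"])
a=cv2.resize(c["img"][100:300,180:380,::-1],(600,600),interpolation=cv2.INTER_CUBIC)
b=cv2.resize(s["img"][120:240,200:300,::-1],(200,240),interpolation=cv2.INTER_CUBIC)
can=np.zeros((600,800,3),np.uint8);can[:,:600]=a;can[:240,600:]=b
cv2.imwrite("pics/f.png",can)
```

```text
13.1 [ 0.4959 -0.0922  0.0334] [-14.1982  -6.6616  31.1345] 98.01745891571045
```

View pics/f.png

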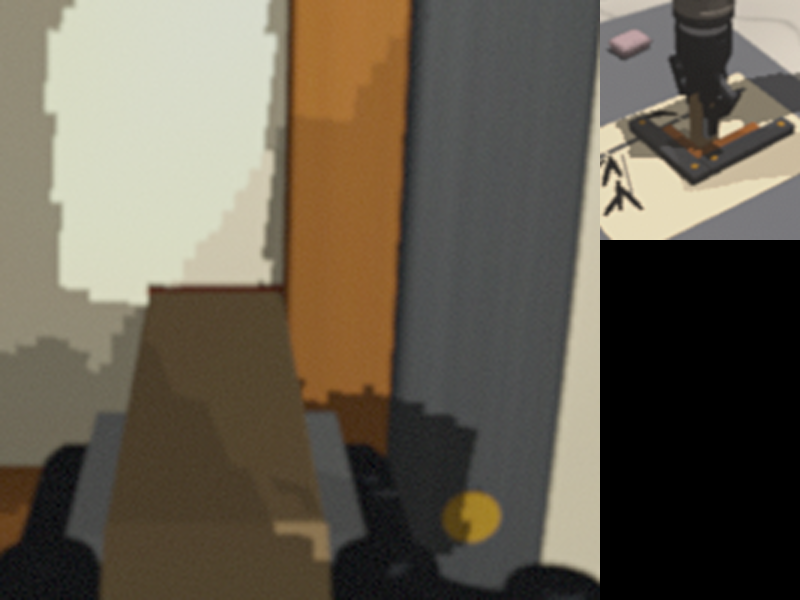

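The foot edge (150–285, 290) meets the long arm's face with no gap. The forces are steady at about 14 N into the short arm, 7 N into the long arm and 31 N down, so I'll hand in.

```bash
python3 -c "
from station import *
print(hand_in())"
```

```text
the job is handed in; nothing more can be done
None
```

The seal is seated against both arms of the ruler, bevelled edge away from the short arm, and pressed down on the sheet with about 31 N while still gripped; I handed the job in at about 13 s.

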